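# Park the sliding hook in the spring clip of the bent wire rail

## Task

The sliding hook sits at the wrong end of the bent wire rail on the worktop. Take it by its wooden grip, slide it along the wire round both bends to the other end, push it fully home between the two spring leaves so that they snap shut behind it and it keeps the sprung stop pressed in, and let go. Feel your way gently, for the wire must not be strained, and leave the crockery standing where it is.

Things in the scene. Friction and masses are not known exactly. Their poses are not given: they have to be found in the camera images.
- rail: Round steel wire, 7 mm thick, bent in a level staircase 120 mm above the worktop, on two fixed rubber feet. Origin on the worktop under the near upright; z up, x along the first straight leg, y to its left. From above: leg A runs from the origin along +x to x = 90 mm, then a left bend of 80 degrees at 30 mm radius (of the wire's axis), leg B, a right bend, leg C to the far upright.
- bend_end (a point): On the wire's axis where the first bend ends and leg B starts (rail frame x 120, y 25, z 120 mm; axes as the rail's). Leg B: 60 mm straight, then a right bend of 80 degrees at 30 mm radius, then leg C: 140 mm straight to the far upright. Bent by hand: at the start of leg B and again of leg C the direction is off by up to 12 degrees to either side, unmeasured: feel it or look.
- leaf0 (a joint): Swing (rad, 0 shut) of one of two mirrored spring leaves, the clip on leg C. Pivots 58 mm along leg C, 26 mm either side of the wire on thin side bars; nothing there is over 8 mm above the wire's axis. Leaves slope inward to tips 8 mm from the axis, 91 mm along the leg. The ring spreads them with about 5 N of push along the wire; they snap shut behind it.
- end_stop (a joint): Travel (m) of the sprung rubber stop on the wire: 0 free, its face then 102 mm along leg C; up to 0.012 pressed in along the wire; 1.2 N at first, 3 N at 7 mm. Push the ring until it reads about 8 mm, so that the leaves snap in behind; once home, the ring keeps it pressed by some mm.
- hook: The sliding hook, about 80 g: a dark steel ring threaded on the wire (bore 14 mm, so 3.5 mm play all round; outside 32 mm, 16 mm long), a flat wooden grip above, a small J-hook below (to 49 mm down). Origin at the ring's centre, x along its bore (at the start the rail's +x), z up. Hanging free its centre is 3.5 mm below the wire's axis.
- grip (a point): Point in the wooden grip, 36 mm above the ring's centre; axes as the hook's. The grip is an upright plate 10 mm thick (y, across the wire), 22 mm wide (x, along the wire), from 15 to 51 mm above the ring's centre; the ring's top is at 16 mm. To be taken from above with a finger on either side of the wire.
- mug_blue: bystander: pale mug with handle, 106 mm tall; origin under it
- tea_glass: bystander: small clear glass, 49 mm wide, 62 mm tall; origin under it
- espresso_cup: bystander: small green and white cup with handle, 48 mm tall; origin under it

How it is judged:
By the outcome, as a careful person would: the job done as asked, in the order asked, and still so for the second after the job is handed in, with the robot touching nothing.
It also fails if it takes over 72 s, if anything falls off the work surface, if the arm or the gripper's body presses on something with over 40 N, if the wrist force passes 120 N, or if a joint passes its speed limit or range.

## Robot

A 7-joint arm with a two-finger parallel gripper is mounted at the origin on a cart in front of the work surface, level with it; the furniture and walls round the work are solid. World frame = base frame: x ahead of the robot, y to its left, z up, the work surface at z = 0. Lengths are in m, angles in degrees, forces in N, time in s.
With the tool pointing down it reaches from about 0.425 to 0.95 m from the base axis. Payload 16.7 kg.
Tool frame: the origin (TCP) lies on the centre line of the jaws, within the pads' length; the fingertips stand 14 mm ahead of it and the grasp point (between the pads) lies 5 mm behind it; z points along the fingers, y is the line along which they close (so a half turn about z gives the same grasp; the last joint's range is limited). The gripper opens to 94 mm and grips with 3 to 60 N. Pads are 16 mm wide; open, the fingers measure 119 mm over their backs; the gripper's body (75 mm by 177 mm) begins 78 mm behind the grasp point.
Start: joints at [-8.566, 24.414, 4.234, 92.017, -1.954, 63.644, -3.845], TCP at [0.675, -0, 0.219] pointing down, gripper open.
Joint ranges: [-163.25, 163.25], [-28.42, 122.38], [-70.27, 78.77], [12.13, 141.07], [-58.53, 238.53], [9.26, 117.41], [-156.51, 156.51]. Speed limits (degrees/s): [108.29, 108.29, 136.94, 136.94, 172.46, 172.46, 172.46].

## Interface

Orientations are given as [roll, pitch, yaw] about the fixed x, y, z axes, in that order (R = Rz(yaw) Ry(pitch) Rx(roll)).
In Python, from workcell import * gives the robot as it stands.
- The arm moves only by the shell command python3 -m inch 'ROWS' [OPENING] [FORCE]. ROWS is JSON, a list of rows, each a list of 2 entries, a list of its own where there are three numbers: the shift along the tool's x, y, z in mm, then the turn about the tool's z in degrees. A call has 1 to 12 rows; each row is the pose to reach, as a shift and turn from the pose commanded when the call began, along the tool's axes at that moment; what a row does not reach only later rows make up. A row lasts 1/12 s, in which the tool goes at most 41.7 mm and 7.16 degrees, less where a joint would pass 70% of its speed; a pose out of reach is approached as far as the arm can. A call with a gripper value outside its range is refused whole. OPENING is the gripper's target within -1 to 1 (fully open at 1, half-way at 0, shut at -1), set as the call begins (- or left out, the last holds). The fingers move at their own pace and stop on an object; FORCE is the grip in N (left out, the last holds). Time passes only in rows, so rows that repeat a pose let the fingers close. It gives the time, the measured TCP pose, the force, the opening and the grip force at its end, in the units of the state.
- get_state(): the state, without advancing time (a new reading comes with each control period).
- grab_frame(name): name is "scene" or "side" or "wrist"; returns the picture (420x560x3 uint8, red, green, blue); there is no depth.
- camera_model(name): a dict with "intrinsics" (3x3 intrinsics, pixels), "extrinsics" (4x4, takes a point from camera to world coordinates). Camera axes: x right, y up, looking along -z (the intrinsics and any distortion apply to the point x, -y, -z); pixel columns grow to the right and rows downward; lengths in m; the calibration is good to about 2 mm. A picture is of the moment at which its call begins: read the wrist's pose just before it. camera_model takes no time and is no camera call; for the wrist camera it gives the pose at the moment of the call.
- sign_off(): hands the job in; it is judged then, once.
The state is a dict: "t": time; "qpos": joint angles; "joint_velocities": joint speeds; "tau": joint torques, N m; "eef_pos": TCP position; "eef_rot": TCP orientation; "ft_force": force on the tool from outside, world axes, zero at the start; "torque": the same for the moment, N m; "gripper_width": finger opening in m; "grip_force": force on a finger pad.
Only numpy, scipy, OpenCV 4.12 (cv2) and the standard library are available. Lean on these libraries where they do the work, as an engineer would, in place of code of your own. Each camera call takes 0.05 s, during which the arm holds its last target. There are 200 camera calls.

## Working session

There is one attempt and no reset: what is moved stays moved. The work goes in short steps, Python scripts to look and compute and a shell command to move; the robot and the scene stay as the last step left them, time stands still between calls to the robot, and variables do not carry over. Pictures are saved under pics/ and viewed, at most 10 in all, crops included, and the job is handed in when it is done.

```bash
mkdir -p pics; ls; python3 - <<'E'
from workcell import *
import cv2
for n in ("scene","side","wrist"):
    m=camera_model(n); print(n,m)
    cv2.imwrite(f"pics/{n}0.png",cv2.cvtColor(grab_frame(n),cv2.COLOR_RGB2BGR))
print(get_state())
E
```

```text
pics
scene {'intrinsics': array([[412.56869056,   0.        , 278.07289952],
       [  0.        , 412.56869056, 211.37380642],
       [  0.        ,   0.        ,   1.        ]]), 'extrinsics': array([[ 0.67947624,  0.48967725, -0.54637738,  0.13644002],
       [-0.73354925,  0.43842751, -0.51931379, -0.3925215 ],
       [-0.01474927,  0.7536561 ,  0.65710345,  0.66956789],
       [ 0.        ,  0.        ,  0.        ,  1.        ]])}
side {'intrinsics': array([[448.51497284,   0.        , 282.27279581],
       [  0.        , 448.51497284, 208.94509992],
       [  0.        ,   0.        ,   1.        ]]), 'extrinsics': array([[-0.95969155,  0.18298485, -0.21332761,  0.39650045],
       [-0.28103902, -0.63297245,  0.72136187,  0.71310105],
       [-0.0030322 ,  0.75223827,  0.6588842 ,  0.69610547],
       [ 0.        ,  0.        ,  0.        ,  1.        ]])}
wrist {'intrinsics': array([[324.19968083,   0.        , 278.15622235],
       [  0.        , 324.19968083, 210.8978132 ],
       [  0.        ,   0.        ,   1.        ]]), 'extrinsics': array([[ 9.99998080e-01, -1.276399
[... 320 characters left out ...]
'qpos': array([-8.56510005, 24.44271722,  4.23472886, 92.04301892, -1.95285604,
       63.64336626, -3.84420786]), 'joint_velocities': array([ 0.0424712 , -0.05019415,  0.11898309, -0.04326018, -0.04053473,
        0.08135057,  0.05853129]), 'tau': array([ 3.71428541e-03, -9.36296225e+01,  3.66915867e+00, -4.54431260e+01,
       -4.87569754e-02,  1.79132586e-02,  2.30669798e-05]), 'eef_pos': array([ 6.74678894e-01, -6.94320689e-05,  2.18929138e-01]), 'eef_rot': array([-1.79943407e+02,  5.82055793e-03,  8.99955086e+01]), 'ft_force': array([ 0.73402575,  0.37928097, -0.28174024]), 'torque': array([-0.05314406,  0.04116103, -0.02039778]), 'grip_force': 0.0, 'gripper_width': 0.09389861545786182}
```

View pics/scene0.png

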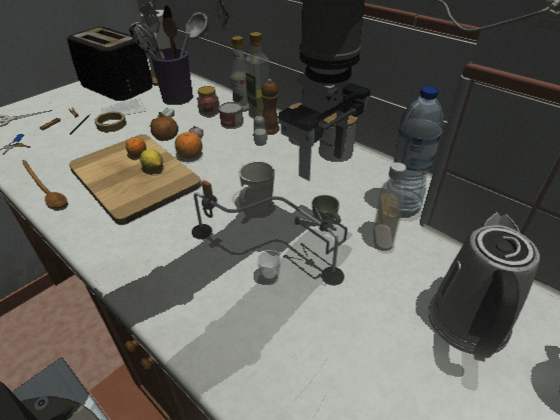

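View pics/side0.png

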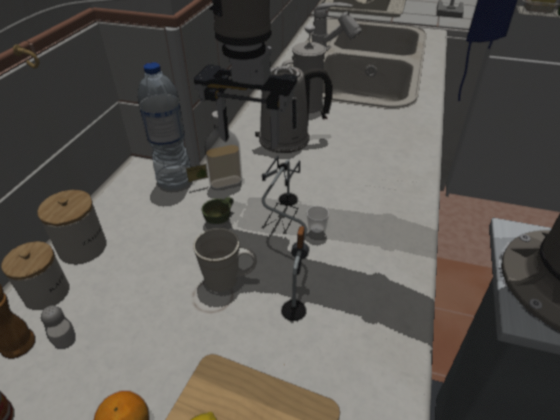

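The scene view has the near foot at (201,231), the grip at (207,190) and the far foot at (333,275), with the clip near (320,220). The side view has the near foot at (293,310), the grip at (301,238) and the far foot at (288,199). I'll enlarge these.

```bash
python3 - <<'E'
import cv2
a=cv2.imread("pics/scene0.png")[165:290,185:355]; b=cv2.imread("pics/side0.png")[150:330,195:345]
f=lambda i,k:cv2.convertScaleAbs(cv2.resize(i,None,fx=k,fy=k,interpolation=cv2.INTER_CUBIC),alpha=1.6,beta=10)
cv2.imwrite("pics/a.png",f(a,4.7)); cv2.imwrite("pics/b.png",f(b,3.3))
E
```

```text
(no output)
```

View pics/a.png

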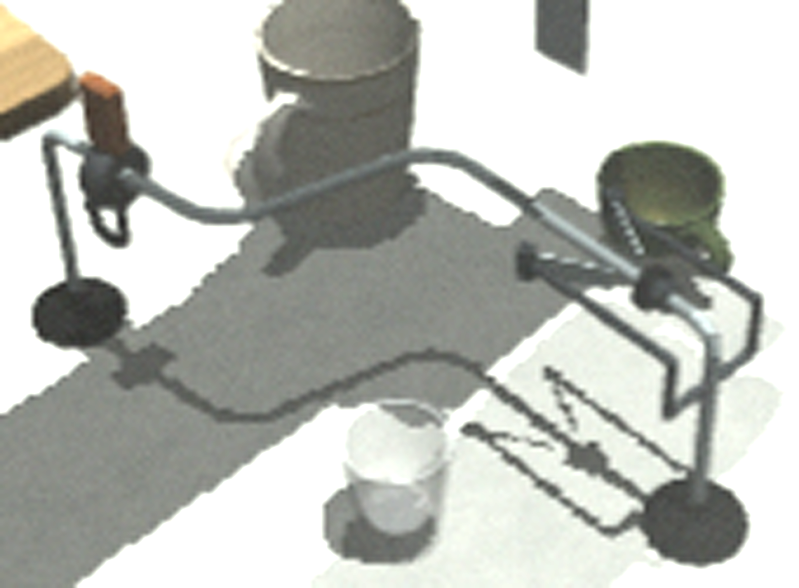

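View pics/b.png

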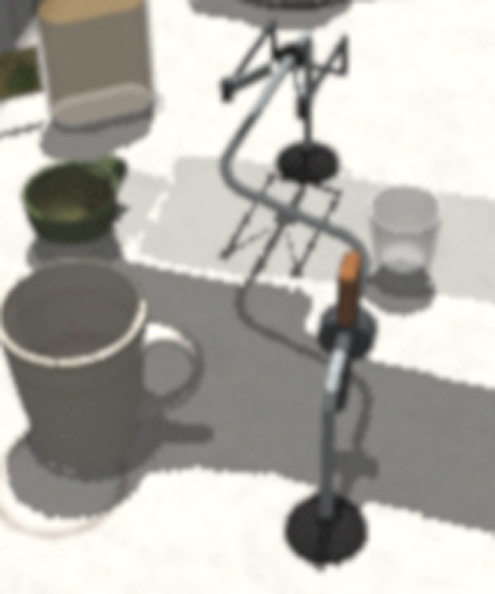

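The scene crop shows the wire from corner (48,140) through the bends near (225,215) and (430,153) to the far corner (713,335), with the stop at (655,287). The side crop shows the same wire from (330,392) to about (300,45). The mug stands left of leg A, the glass right of leg B and the espresso cup left of leg C. I'll fit the rail model to both views.

```bash
cat > h.py <<'E'
import numpy as np, cv2
from workcell import *
from scipy.optimize import least_squares
def proj(m,P):
    P=np.atleast_2d(P);E=m["extrinsics"];c=(P-E[:3,3])@E[:3,:3];K=m["intrinsics"]
    return np.c_[K[0,0]*c[:,0]/-c[:,2]+K[0,2],K[1,1]*-c[:,1]/-c[:,2]+K[1,2]]
def ray(m,uv,z):
    E=m["extrinsics"];K=m["intrinsics"];d=E[:3,:3]@np.array([(uv[0]-K[0,2])/K[0,0],-(uv[1]-K[1,2])/K[1,1],-1])
    return E[:3,3]+d*(z-E[2,3])/d[2]
D=np.deg2rad
def path(p):
    """dense (s, x,y,heading) of wire, world, p=x0,y0,yaw,d1,d2 ; returns array and marks"""
    pts=[];x=np.zeros(2);th=0;s=0
    segs=[(.090,0),(.030*D(80),1/.03),('k',p[3]),(.060,0),(.030*D(80),-1/.03),('k',p[4]),(.140,0)]
    marks=[]
    for L,k in segs:
        if L=='k': th+=k; continue
        marks.append(s); n=max(2,int(round(L/.001))); ds=L/n
        for i in range(n):
            pts.append([s,*x,th]); m=th+k*ds/2; x=x+ds*np.array([np.cos(m),np.sin(m)]); th+=k*ds; s+=ds
    pts.append([s,*x,th]); a=np.array(pts); c,sn=np.cos(p[2]),np.sin(p[2])
    xy=a[:,1:3]@np.array([[c,sn],[-sn,c]])+p[:2]
    return np.c_[a[:,0],xy,a[:,3]+p[2]],marks
E
cat > fit.py <<'E'
from h import *
ms,md=camera_model("scene"),camera_model("side")
S=lambda l:np.array(l)/4.7+[185,165]
T=lambda l:np.array(l)/3.3+[195,150]
sw=S([(135,183),(180,207),(210,216),(250,214),(300,196),(350,176),(400,157),(440,155),(480,172),(530,207),(580,240),(690,305)])
tw=T([(360,240),(340,222),(300,210),(260,196),(235,180),(226,162),(232,145),(250,113),(275,80)])
fs=S([(78,313),(694,520)]);ft=T([(326,528),(308,162)])
for m,f in((ms,fs),(md,ft)):print([ray(m,u,.004).round(4) for u in f])
def res(q):
    a,_=path(q[:5]);P=np.c_[a[:,1:3],np.full(len(a),.12)];r=[]
    for m,w,f,o in((ms,sw,fs,q[5:7]),(md,tw,ft,q[7:9])):
        c=proj(m,P)+o
        r+=[np.linalg.norm(c-u,axis=1).min() for u in w]
        g=proj(m,np.array([[*a[0,1:3],.004],[*a[-1,1:3],.004]]))+o
        r+=list((g-f).ravel())
    return np.array(r+list(q[5:]*.7)+list(q[3:5]*3))
n=ray(ms,fs[0],.004);e=ray(ms,fs[1],.004)
yaw=np.arctan2(e[1]-n[1],e[0]-n[0])-D(25)
sol=least_squares(res,np.r_[n[:2],yaw,0,0,0,0,0,0]);p=sol.x
print(p[:2],np.rad2deg(p[2:5]),p[5:],np.abs(sol.fun).max(),sol.fun.round(1))
np.save("p.npy",p[:5])
a,mk=path(p)
for s in list(mk)+[a[-1,0]]:
    i=np.abs(a[:,0]-s).argmin();print(s.round(4) if hasattr(s,'round') else s,a[i,1:3].round(4),np.rad2deg(a[i,3]).round(1))
print("hook along:", [ray(ms,S([(108,165)])[0],.118).round(4), ray(md,T([(347,330)])[0],.118).round(4)])
print("grip top:", [ray(ms,S([(97,85)])[0],.1675).round(4), ray(md,T([(350,262)])[0],.1675).round(4)])
E
python3 fit.py
```

```text
[array([0.5181, 0.2177, 0.004 ]), array([ 0.6165, -0.0891,  0.004 ])]
[array([0.5197, 0.2236, 0.004 ]), array([ 0.6167, -0.0832,  0.004 ])]
[0.51976301 0.21965326] [-87.73908501  -7.89511064   1.36748553] [ 0.22501705  0.09251131  0.00280224 -0.00327992] 1.6810653860757725 [ 0.3  0.2  0.5  0.4  0.1  0.2  0.1  0.1  0.1  0.3  0.3  1.2  0.2 -0.7
 -0.2 -1.1  0.2  1.6  0.4  0.3  0.5  0.2  0.3  0.9  0.1  0.5 -1.7 -0.3
 -1.   0.2  0.1  0.  -0.  -0.4  0.1]
0 [0.5198 0.2197] -87.7
0.09000000000000007 [0.5233 0.1297] -87.7
0.1319 [0.5493 0.1012] -15.6
0.1919 [0.607 0.085] -15.6
0.2338 [0.6288 0.0532] -94.3
0.3738 [ 0.6184 -0.0864] -94.3
hook along: [array([0.523 , 0.1781, 0.118 ]), array([0.5222, 0.1773, 0.118 ])]
grip top: [array([0.5201, 0.1723, 0.1675]), array([0.5221, 0.1761, 0.1675])]
```

View pics/wrist0.png

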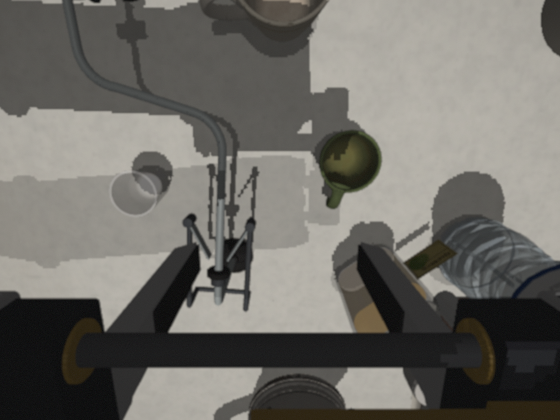

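```bash
python3 - <<'E'
from h import *
p=np.load("p.npy");a,_=path(p);m=camera_model("wrist")
print(proj(m,np.c_[a[::12,1:3],np.full(len(a[::12]),.12)]).round(0).tolist())
E
```

```text
[[45.0, -98.0], [50.0, -76.0], [54.0, -55.0], [57.0, -35.0], [61.0, -15.0], [65.0, 4.0], [68.0, 23.0], [72.0, 41.0], [76.0, 58.0], [85.0, 74.0], [98.0, 85.0], [114.0, 91.0], [129.0, 95.0], [145.0, 99.0], [160.0, 104.0], [175.0, 108.0], [191.0, 113.0], [205.0, 120.0], [215.0, 132.0], [220.0, 146.0], [220.0, 161.0], [220.0, 176.0], [219.0, 190.0], [219.0, 204.0], [219.0, 218.0], [218.0, 231.0], [218.0, 244.0], [218.0, 257.0], [217.0, 269.0], [217.0, 281.0], [217.0, 293.0], [216.0, 305.0]]
```

The wrist view shows the wire running from (68,5) round (88,75) and (212,125) to the end at (217,300). The projected model agrees within a few pixels. I'll refine it from an enlarged crop.

```bash
python3 - <<'E'
import cv2
f=lambda i,k:cv2.convertScaleAbs(cv2.resize(i,None,fx=k,fy=k,interpolation=cv2.INTER_CUBIC),alpha=1.8,beta=10)
cv2.imwrite("pics/w.png",f(cv2.imread("pics/wrist0.png")[0:150,50:250],4))
E
```

```text
(no output)
```

View pics/w.png

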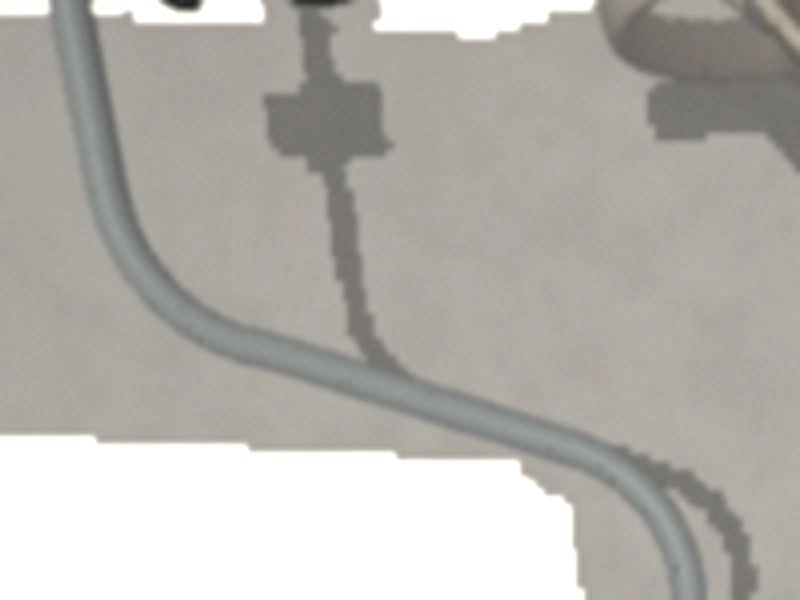

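The crop shows a smooth centreline from (70,10) through (150,275), (240,342), (560,440) and (660,505) to (690,590).

```bash
python3 - <<'E'
s=open("fit.py").read()
s=s.replace("fs=S(","mw=camera_model('wrist')\nww=np.r_[np.array([(70,10),(82,90),(100,165),(120,225),(150,275),(190,315),(240,342),(320,365),(400,390),(480,415),(560,440),(620,465),(660,505),(683,550),(690,590)])/4+[50,0],[(221,160),(220.5,185),(219.5,235),(219,255)]]\nfs=S(",1)
s=s.replace("    return np.array(r+","    c=proj(mw,P)+q[9:11]\n    r+=[np.linalg.norm(c-u,axis=1).min() for u in ww]\n    return np.array(r+").replace("0,0,0,0,0,0]","0,0,0,0,0,0,0,0]")
open("fit.py","w").write(s)
E
python3 fit.py
```

```text
[array([0.5181, 0.2177, 0.004 ]), array([ 0.6165, -0.0891,  0.004 ])]
[array([0.5197, 0.2236, 0.004 ]), array([ 0.6167, -0.0832,  0.004 ])]
[0.52084394 0.22155424] [-87.25186465  -9.5471889    2.45508356] [ 0.29578658  0.73598185  0.6922921  -0.47416231  0.26087466 -0.84161045] 1.8560662601018716 [ 0.5  0.1  0.3  0.2  0.2  0.1  0.2  0.3  0.2  0.2  0.1  1.3  0.2 -0.6
 -0.1 -0.8  0.7  1.9  0.5  0.4  0.4  0.3  0.2  0.8  0.2  0.4 -1.5 -0.
 -1.4  0.7  0.9  0.3  1.   0.9  0.4  0.3  0.6  0.4  0.4  0.6  0.3  0.5
  0.7  0.5  0.8  0.6  0.1  0.2  0.2  0.5  0.5 -0.3  0.2 -0.6 -0.5  0.1]
0 [0.5208 0.2216] -87.3
0.09000000000000007 [0.5252 0.1317] -87.3
0.1319 [0.5513 0.1033] -16.8
0.1919 [0.6088 0.086 ] -16.8
0.2338 [0.6299 0.0537] -94.3
0.3738 [ 0.6193 -0.0859] -94.3
hook along: [array([0.523 , 0.1781, 0.118 ]), array([0.5222, 0.1773, 0.118 ])]
grip top: [array([0.5201, 0.1723, 0.1675]), array([0.5221, 0.1761, 0.1675])]
```

```bash
python3 -m inch '[[[25,-22,0],0],[[50,-44,0],-1],[[75,-66,0],-2],[[100,-88,0],-2],[[125,-110,0],-2],[[150,-132,0],-2],[[172,-150,0],-2],[[176,-153,0],-2],[[176,-153,0],-2]]'
```

```text
t: 0.9
eef_pos: [0.5209, 0.1778, 0.2196]
eef_rot: [-180.0, -0.0, 92.2]
ft_force: [0.7, -0.2, 0.5]
gripper_width: 0.0939
grip_force: 0.0
```

```bash
python3 -m inch '[[[-1,2,20],-0.5],[[-1,2,40],-0.5],[[-1,2,55],-0.5],[[-1,2,65],-0.5],[[-1,2,69],-0.5],[[-1,2,69],-0.5]]' && python3 -m inch '[[[0,0,0],0],[[0,0,0],0],[[0,0,0],0],[[0,0,0],0],[[0,0,0],0],[[0,0,0],0],[[0,0,0],0],[[0,0,0],0]]' -1 12
```

```text
t: 1.4
eef_pos: [0.5241, 0.1743, 0.1497]
eef_rot: [-179.9, 0.0, 92.4]
ft_force: [0.2, 0.3, 0.0]
gripper_width: 0.094
grip_force: 0.0
t: 2.07
eef_pos: [0.524, 0.1751, 0.1505]
eef_rot: [-180.0, -0.0, 92.5]
ft_force: [-0.3, -0.4, -0.1]
gripper_width: 0.0442
grip_force: 0.0
```

```bash
python3 -m inch '[[[0,0,0],0],[[0,0,0],0],[[0,0,0],0],[[0,0,0],0],[[0,0,0],0],[[0,0,0],0],[[0,0,0],0],[[0,0,0],0],[[0,0,0],0],[[0,0,0],0]]'; python3 - <<'E'
from h import *
cv2.imwrite("pics/w1.png",cv2.cvtColor(grab_frame("wrist"),cv2.COLOR_RGB2BGR))
E
```

```text
t: 2.9
eef_pos: [0.524, 0.175, 0.1505]
eef_rot: [-180.0, -0.0, 92.5]
ft_force: [-1.4, -0.0, -0.5]
gripper_width: 0.01
grip_force: 12.0
```

View pics/w1.png

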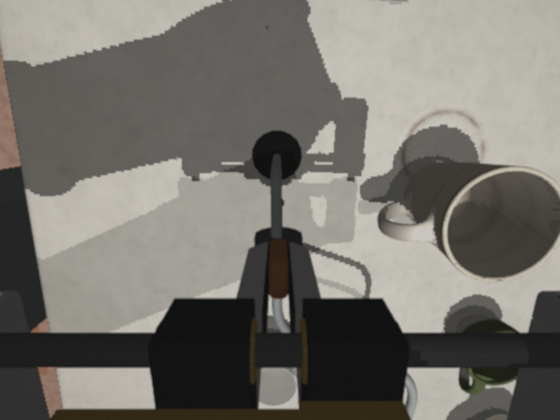

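The 10 mm opening and 12 N grip force show the wooden grip is held. Next I lift the ring to the wire's centre.

```bash
python3 -m inch '[[[0,0,-1.5],0],[[0,-0.5,-3],0],[[0,-1,-3.5],0],[[0,-1,-3.5],0],[[0,-1,-3.5],0]]' - 20
cat > rows.py <<'E'
import sys,json
from h import *
# args: s_start s_end n [lateral offset mm left of travel]
s0,s1,n=float(sys.argv[1]),float(sys.argv[2]),int(sys.argv[3]); off=float(sys.argv[4])/1e3 if len(sys.argv)>4 else 0
a,_=path(np.load("p.npy"))
st=get_state();P=st["eef_pos"];y=D(st["eef_rot"][2])
i=np.linalg.norm(a[:,1:3]-P[:2],axis=1).argmin();t=np.array([np.cos(a[i,3]),np.sin(a[i,3])]);d=P[:2]-a[i,1:3]
print("s",a[i,0]*1e3,"lat left mm",(t[0]*d[1]-t[1]*d[0])*1e3,"z",P[2]*1e3,"head",np.rad2deg(a[i,3]),"yaw",st["eef_rot"][2],"F tangent/left/up",st["ft_force"][:2]@t,-st["ft_force"][0]*t[1]+st["ft_force"][1]*t[0],st["ft_force"][2])
R=np.array([[np.cos(y),np.sin(y)],[np.sin(y),-np.cos(y)]]) # cols tool x, y
out=[]
for s in np.linspace(s0,s1,n+1)[1:]/1e3:
    w=np.abs(a[:,0]-s)<.009; h=a[w,3].mean(); x=np.array([np.interp(s,a[:,0],a[:,k]) for k in(1,2)])
    e=R.T@(x+off*np.array([-np.sin(h),np.cos(h)])-P[:2])*1e3
    out.append([[round(e[0],1),round(e[1],1),round((P[2]-.154)*1e3,1)],round(-np.rad2deg((h+np.pi-y+np.pi)%(2*np.pi)-np.pi),1)])
print(json.dumps(out))
E
python3 rows.py 48 80 12
```

```text
t: 3.37
eef_pos: [0.523, 0.175, 0.1541]
eef_rot: [180.0, -0.0, 92.5]
ft_force: [-0.3, 0.4, -1.7]
gripper_width: 0.0098
grip_force: 20.0
s 47.000000000000036 lat left mm -0.04995854428336893 z 154.0801209689617 head -87.25186465300415 yaw 92.49912441630578 F tangent/left/up -0.38268347041328077 -0.32816121787595187 -1.6994138463933335
[[[-4.1, 0.1, 0.1], -0.2], [[-6.8, 0.1, 0.1], -0.2], [[-9.4, 0.1, 0.1], -0.2], [[-12.1, 0.1, 0.1], -0.2], [[-14.8, 0.1, 0.1], -0.2], [[-17.4, 0.1, 0.1], -0.2], [[-20.1, 0.1, 0.1], -0.2], [[-22.8, 0.1, 0.1], -0.2], [[-25.4, 0.2, 0.1], -0.2], [[-28.1, 0.2, 0.1], -0.2], [[-30.8, 0.2, 0.1], -0.2], [[-33.4, 0.2, 0.1], -0.2]]
```

```bash
python3 -m inch '[[[-4,0,0],0],[[-8,0,0],0],[[-12,0,0],0],[[-16,0,0],0],[[-20,0,0],0],[[-24,0,0],0],[[-28,0,0],0],[[-32,0,0],0],[[-34,0,0],0],[[-34,0,0],0]]'; python3 rows.py 80 112 12
```

```text
t: 4.2
eef_pos: [0.5245, 0.1405, 0.154]
eef_rot: [-180.0, 0.0, 92.5]
ft_force: [-0.1, -0.0, -0.6]
gripper_width: 0.0099
grip_force: 20.0
s 81.00000000000006 lat left mm -0.1929433877809328 z 153.99460265418278 head -87.25186465300415 yaw 92.45526046259019 F tangent/left/up 0.032886578272706364 -0.10535761003555172 -0.6361479970294602
[[[-1.5, 0.2, -0.0], -0.4], [[-4.2, 0.2, -0.0], -1.4], [[-6.8, 0.2, -0.0], -3.1], [[-9.5, 0.3, -0.0], -5.1], [[-12.1, 0.4, -0.0], -8.5], [[-14.8, 0.9, -0.0], -12.3], [[-17.4, 1.5, -0.0], -16.5], [[-19.9, 2.4, -0.0], -22.2], [[-22.3, 3.5, -0.0], -27.9], [[-24.6, 4.8, -0.0], -31.7], [[-26.8, 6.4, -0.0], -37.4], [[-28.9, 8.1, -0.0], -43.2]]
```

```bash
python3 -m inch '[[[-2,0,0],-0.5],[[-5,0.2,0],-2],[[-7,0.2,0],-3],[[-9.5,0.3,0],-5],[[-12,0.4,0],-8.5],[[-15,0.9,0],-12.5],[[-17.4,1.5,0],-16.5],[[-20,2.4,0],-22],[[-22.3,3.5,0],-28],[[-24.6,4.8,0],-32],[[-24.6,4.8,0],-32]]'; python3 rows.py 106 138 12
```

```text
t: 5.12
eef_pos: [0.5306, 0.1163, 0.154]
eef_rot: [180.0, -0.0, 124.7]
ft_force: [0.6, -0.3, -1.2]
gripper_width: 0.0093
grip_force: 20.0
s 106.9546270193736 lat left mm 0.2469230354412018 z 153.98273618059656 head -54.870912272051754 yaw 124.7024227444714 F tangent/left/up 0.6204727471730347 0.3424756487079538 -1.1600371577158537
[[[-2.1, -0.2, -0.0], -3.3], [[-4.7, 0.1, -0.0], -9.0], [[-7.4, 0.6, -0.0], -14.7], [[-9.9, 1.4, -0.0], -18.5], [[-12.4, 2.4, -0.0], -24.2], [[-14.8, 3.6, -0.0], -30.0], [[-17.0, 5.0, -0.0], -32.6], [[-19.2, 6.6, -0.0], -35.8], [[-21.2, 8.3, -0.0], -38.0], [[-23.1, 10.2, -0.0], -38.9], [[-25.2, 11.8, -0.0], -39.6], [[-27.3, 13.5, -0.0], -39.2]]
```

```bash
python3 -m inch '[[[-2,-0.1,0],-3],[[-4.7,0.1,0],-9],[[-7.4,0.6,0],-14.5],[[-10,1.4,0],-19],[[-12.4,2.4,0],-24],[[-14.8,3.6,0],-29.5],[[-17,5,0],-33],[[-19.2,6.6,0],-36],[[-21.2,8.3,0],-38],[[-23.1,10.2,0],-39],[[-23.1,10.2,0],-39]]'; python3 rows.py 133 175 12
```

```text
t: 6.03
eef_pos: [0.5522, 0.1034, 0.1539]
eef_rot: [180.0, 0.0, 163.4]
ft_force: [-0.1, -1.0, -1.1]
gripper_width: 0.01
grip_force: 20.0
s 132.88790204786403 lat left mm 0.3078608716952725 z 153.92999518556218 head -16.799053557511435 yaw 163.41761219865722 F tangent/left/up 0.15277227725515083 -0.9877425335107866 -1.1078140519213402
[[[-3.8, -0.3, -0.1], -0.8], [[-7.3, -0.3, -0.1], 0.2], [[-10.8, -0.3, -0.1], 0.2], [[-14.3, -0.4, -0.1], 0.2], [[-17.8, -0.4, -0.1], 0.2], [[-21.3, -0.4, -0.1], 0.2], [[-24.8, -0.4, -0.1], 0.2], [[-28.3, -0.4, -0.1], 0.2], [[-31.8, -0.4, -0.1], 0.2], [[-35.3, -0.4, -0.1], 0.2], [[-38.8, -0.5, -0.1], 0.2], [[-42.3, -0.5, -0.1], 0.2]]
```

```bash
python3 -m inch '[[[-3.5,-0.3,0],0],[[-7,-0.3,0],0],[[-11,-0.3,0],0],[[-14,-0.4,0],0],[[-18,-0.4,0],0],[[-21,-0.4,0],0],[[-25,-0.4,0],0],[[-28,-0.4,0],0],[[-32,-0.4,0],0],[[-35,-0.4,0],0],[[-39,-0.5,0],0],[[-42,-0.5,0],0]]'; python3 rows.py 175 205 12
```

```text
t: 7.03
eef_pos: [0.5924, 0.0908, 0.154]
eef_rot: [180.0, 0.0, 163.5]
ft_force: [0.8, 0.1, -1.0]
gripper_width: 0.0098
grip_force: 20.0
s 174.88790204786406 lat left mm -0.10464983816528962 z 153.98364228600556 head -16.799053557511435 yaw 163.48839892347667 F tangent/left/up 0.7544476167301465 0.3348172516276714 -1.0149002630094919
[[[-2.7, 0.1, -0.0], 0.3], [[-5.2, 0.1, -0.0], 0.3], [[-7.7, 0.1, -0.0], 0.3], [[-10.2, 0.1, -0.0], 0.6], [[-12.7, 0.0, -0.0], 1.3], [[-15.2, 0.0, -0.0], 3.3], [[-17.7, 0.0, -0.0], 5.0], [[-20.2, -0.2, -0.0], 8.5], [[-22.6, -0.5, -0.0], 11.4], [[-25.1, -1.1, -0.0], 16.5], [[-27.4, -1.9, -0.0], 20.3], [[-29.7, -2.9, -0.0], 26.0]]
```

```bash
python3 -m inch '[[[-2.7,0.1,0],0],[[-5,0.1,0],0],[[-7.7,0.1,0],0],[[-10,0.1,0],0.5],[[-12.7,0,0],1.5],[[-15,0,0],3],[[-17.7,0,0],5],[[-20,-0.2,0],8.5],[[-22.6,-0.5,0],11.5],[[-25,-1.1,0],16.5],[[-27.4,-1.9,0],20.5],[[-29.7,-2.9,0],26]]'; python3 rows.py 205 237 12
```

```text
t: 8.03
eef_pos: [0.6198, 0.0797, 0.154]
eef_rot: [-180.0, -0.0, 137.2]
ft_force: [0.2, 0.9, -1.4]
gripper_width: 0.0097
grip_force: 20.0
s 204.85320506267897 lat left mm -0.12062965646923282 z 153.9819461004509 head -41.56095831941617 yaw 137.22985597625117 F tangent/left/up -0.44282246672413295 0.8326138826053942 -1.3848950426500588
[[[-2.9, 0.0, -0.0], 3.6], [[-5.6, -0.3, -0.0], 9.3], [[-8.2, -0.8, -0.0], 15.0], [[-10.7, -1.6, -0.0], 18.8], [[-13.2, -2.6, -0.0], 24.5], [[-15.6, -3.8, -0.0], 30.2], [[-17.8, -5.2, -0.0], 34.0], [[-20.0, -6.8, -0.0], 39.4], [[-21.9, -8.6, -0.0], 43.7], [[-23.7, -10.6, -0.0], 46.1], [[-25.4, -12.7, -0.0], 48.9], [[-27.0, -14.8, -0.0], 50.7]]
```

```bash
python3 -m inch '[[[-2.9,0,0],3.5],[[-5.6,-0.3,0],9],[[-8.2,-0.8,0],15],[[-10.7,-1.6,0],19],[[-13.2,-2.6,0],24.5],[[-15.6,-3.8,0],30],[[-17.8,-5.2,0],34.5],[[-20,-6.8,0],39.5],[[-22,-8.6,0],44],[[-23.7,-10.6,0],46.5],[[-25.4,-12.7,0],49],[[-27,-14.8,0],50.7]]'; python3 rows.py 237 285 12
```

```text
t: 9.03
eef_pos: [0.6296, 0.0506, 0.154]
eef_rot: [-180.0, 0.0, 86.6]
ft_force: [-0.1, -0.5, -0.3]
gripper_width: 0.01
grip_force: 20.0
s 236.77580409572755 lat left mm -0.05770453671957851 z 153.97985033385135 head -94.34396999272937 yaw 86.59184043603284 F tangent/left/up 0.4549544866321584 -0.04157530436775204 -0.2856140550924578
[[[-4.1, -0.0, -0.0], 1.0], [[-8.1, -0.1, -0.0], 0.9], [[-12.1, -0.1, -0.0], 0.9], [[-16.1, -0.2, -0.0], 0.9], [[-20.1, -0.3, -0.0], 0.9], [[-24.1, -0.3, -0.0], 0.9], [[-28.1, -0.4, -0.0], 0.9], [[-32.1, -0.5, -0.0], 0.9], [[-36.1, -0.5, -0.0], 0.9], [[-40.1, -0.6, -0.0], 0.9], [[-44.1, -0.7, -0.0], 0.9], [[-48.1, -0.7, -0.0], 0.9]]
```

```bash
python3 -m inch '[[[-4,0,0],1],[[-8,-0.1,0],1],[[-12,-0.1,0],1],[[-16,-0.2,0],1],[[-20,-0.3,0],1],[[-24,-0.3,0],1],[[-28,-0.4,0],1],[[-32,-0.5,0],1],[[-36,-0.5,0],1],[[-40,-0.6,0],1],[[-44,-0.7,0],1],[[-48,-0.7,0],1]]'; python3 rows.py 285 313 12
```

```text
t: 10.03
eef_pos: [0.6261, 0.0023, 0.154]
eef_rot: [-180.0, 0.0, 85.8]
ft_force: [-0.2, 0.4, -0.3]
gripper_width: 0.0098
grip_force: 20.0
s 285.77580409572755 lat left mm 0.1034477261602251 z 153.95026685670285 head -94.34396999272937 yaw 85.79764306496237 F tangent/left/up -0.35495561694117805 -0.24818068852725564 -0.32131604925123053
[[[-2.0, -0.1, -0.0], 0.1], [[-4.4, -0.1, -0.0], 0.1], [[-6.7, -0.1, -0.0], 0.1], [[-9.0, -0.1, -0.0], 0.1], [[-11.4, -0.1, -0.0], 0.1], [[-13.7, -0.1, -0.0], 0.1], [[-16.0, -0.1, -0.0], 0.1], [[-18.4, -0.1, -0.0], 0.1], [[-20.7, -0.2, -0.0], 0.1], [[-23.0, -0.2, -0.0], 0.1], [[-25.4, -0.2, -0.0], 0.1], [[-27.7, -0.2, -0.0], 0.1]]
```

```bash
python3 - <<'E'
from h import *
a=cv2.cvtColor(grab_frame("scene"),cv2.COLOR_RGB2BGR)[175:285,250:360]
b=cv2.cvtColor(grab_frame("side"),cv2.COLOR_RGB2BGR)[140:250,225:335]
f=lambda i:cv2.convertScaleAbs(cv2.resize(i,None,fx=3.6,fy=3.6,interpolation=cv2.INTER_CUBIC),alpha=1.6,beta=10)
cv2.imwrite("pics/c.png",np.hstack([f(a),f(b)]))
E
```

```text
(no output)
```

View pics/c.png

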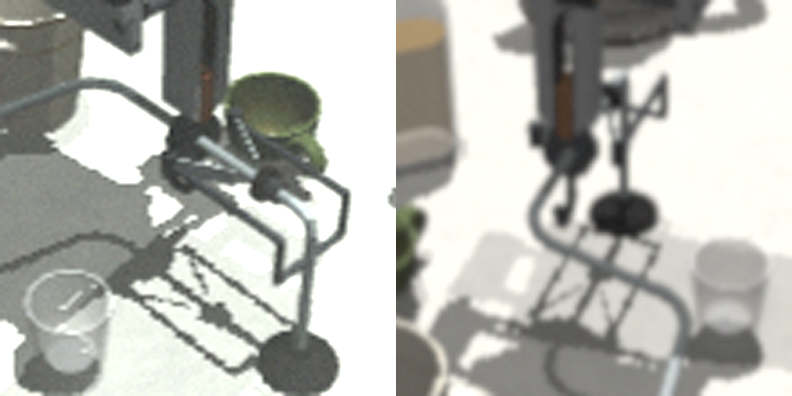

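The ring hangs level on the wire at the clip's mouth and the crockery is still standing. I'll push in with a firmer grip.

```bash
python3 -m inch '[[[-2,-0.1,0],0],[[-4,-0.1,0],0],[[-6,-0.1,0],0],[[-8,-0.1,0],0],[[-10,-0.1,0],0],[[-12,-0.1,0],0],[[-14,-0.1,0],0],[[-16,-0.1,0],0],[[-18,-0.1,0],0],[[-20,-0.1,0],0],[[-22,-0.1,0],0],[[-24,-0.1,0],0]]' - 40; python3 rows.py 309 321 3
```

```text
t: 11.13
eef_pos: [0.6243, -0.0207, 0.154]
eef_rot: [-180.0, -0.0, 85.8]
ft_force: [0.0, 4.3, -0.5]
gripper_width: 0.0095
grip_force: 40.0
s 308.7758040957276 lat left mm 0.06612172152850578 z 153.9880679435035 head -94.34396999272937 yaw 85.825266701797 F tangent/left/up -4.25275955954834 -0.32249575177510026 -0.4657777089938533
[[[-4.6, -0.1, -0.0], 0.2], [[-8.6, -0.1, -0.0], 0.2], [[-12.6, -0.1, -0.0], 0.2]]
```

Leaf resistance is 4.3 N and the side load is about nil, so I keep going in small steps.

```bash
python3 -m inch '[[[-2,0,0],0],[[-4,0,0],0],[[-6,0,0],0],[[-8,0,0],0],[[-10,0,0],0],[[-12,0,0],0],[[-12,0,0],0]]' |grep -E "pos|force:"; python3 -m inch '[[[-1.5,0,0],0],[[-3,0,0],0],[[-4.5,0,0],0],[[-6,0,0],0],[[-6,0,0],0]]'|grep -E "pos|force:"; python3 rows.py 327 331 2
```

```text
eef_pos: [0.6234, -0.0339, 0.154]
ft_force: [-0.2, 2.1, -1.3]
grip_force: 40.0
eef_pos: [0.6229, -0.0397, 0.154]
ft_force: [0.4, 1.6, -1.2]
grip_force: 40.0
s 327.7758040957276 lat left mm 0.09673474547567426 z 153.95888344764714 head -94.34396999272937 yaw 85.77318060512945 F tangent/left/up -1.6759974504985002 0.3081664684654848 -1.2299046563457643
[[[-1.6, -0.1, -0.0], 0.1], [[-3.6, -0.1, -0.0], 0.1]]
```

```bash
f(){ grep -E "eef_pos|ft_force"; }
python3 -m inch '[[[-1,0,0],0],[[-2,0,0],0],[[-2,0,0],0]]'|f; python3 -m inch '[[[-1,0,0],0],[[-2,0,0],0],[[-2,0,0],0]]'|f; python3 -m inch '[[[-1,0,0],0],[[-2,0,0],0],[[-2,0,0],0]]'|f
```

```text
eef_pos: [0.6228, -0.0414, 0.154]
ft_force: [-0.2, 2.0, -1.0]
eef_pos: [0.6227, -0.0431, 0.154]
ft_force: [-0.5, 4.2, -1.2]
eef_pos: [0.6225, -0.0452, 0.154]
ft_force: [-0.2, 4.2, -1.0]
```

```bash
f(){ grep -E "eef_pos|ft_force"; }
python3 -m inch '[[[-1,0,0],0],[[-2,0,0],0],[[-2,0,0],0]]'|f; python3 -m inch '[[[-1,0,0],0],[[-2,0,0],0],[[-2,0,0],0]]'|f; python3 - <<'E'
from h import *
a=cv2.cvtColor(grab_frame("scene"),cv2.COLOR_RGB2BGR)[185:285,270:360]
b=cv2.cvtColor(grab_frame("side"),cv2.COLOR_RGB2BGR)[130:230,235:325]
f=lambda i:cv2.convertScaleAbs(cv2.resize(i,None,fx=4.4,fy=4.4,interpolation=cv2.INTER_CUBIC),alpha=1.8,beta=15)
cv2.imwrite("pics/d.png",np.hstack([f(a),f(b)]))
E
```

```text
eef_pos: [0.6224, -0.0471, 0.154]
ft_force: [0.7, 4.2, -0.8]
eef_pos: [0.6222, -0.0491, 0.154]
ft_force: [-0.2, 4.7, -0.3]
```

View pics/d.png

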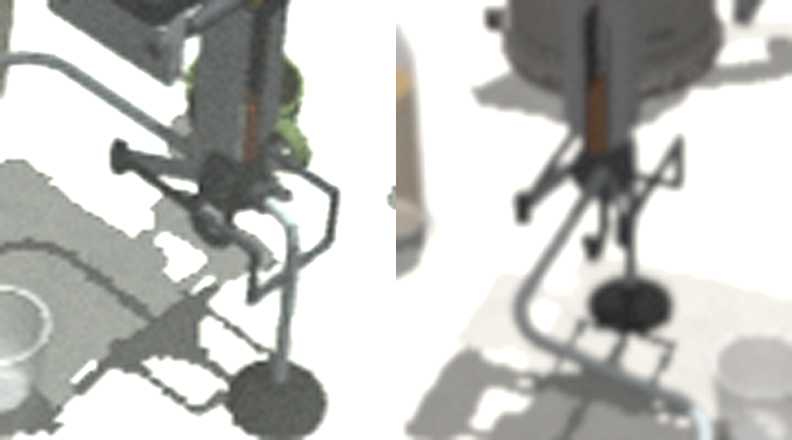

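The ring is against the stop at roughly 7 mm travel, and the leaves appear to be still rubbing on it. I go on in 1 mm steps, watching for the snap.

```bash
f(){ grep -E "eef_pos|ft_force"; }
python3 -m inch '[[[-1,0,0],0],[[-1,0,0],0],[[-1,0,0],0]]'|f;python3 -m inch '[[[-0.7,0,0],0],[[-0.7,0,0],0],[[-0.7,0,0],0]]'|f;
```

```text
eef_pos: [0.6221, -0.0504, 0.1539]
ft_force: [1.1, 3.5, -0.6]
eef_pos: [0.6221, -0.0509, 0.1539]
ft_force: [-0.1, 3.2, -1.4]
```

The force fell from 4.7 to 3.3 N while I pushed further in, so the leaves have snapped. I ease back to check they hold the ring.

```bash
f(){ grep -E "eef_pos|ft_force"; }
python3 -m inch '[[[1,0,0],0],[[2,0,0],0],[[2,0,0],0],[[2,0,0],0]]'|f;python3 -m inch '[[[1,0,0],0],[[1,0,0],0],[[1,0,0],0]]'|f;python3 -m inch '[[[1,0,0],0],[[1,0,0],0],[[1,0,0],0]]'|f
```

```text
eef_pos: [0.6222, -0.0487, 0.154]
ft_force: [-0.9, 3.3, 0.0]
eef_pos: [0.6223, -0.0478, 0.1539]
ft_force: [-0.4, 2.4, -0.5]
eef_pos: [0.6224, -0.0469, 0.154]
ft_force: [-0.4, 2.6, -1.1]
```

```bash
f(){ grep -E "eef_pos|ft_force"; }
python3 -m inch '[[[1,0,0],0],[[1,0,0],0],[[1,0,0],0]]'|f;python3 -m inch '[[[0.7,0,0],0],[[0.7,0,0],0],[[0.7,0,0],0]]'|f
```

```text
eef_pos: [0.6224, -0.0465, 0.154]
ft_force: [-1.0, -3.4, -0.9]
eef_pos: [0.6224, -0.0463, 0.154]
ft_force: [-0.9, -5.5, -1.2]
```

The leaves catch and hold the ring (-5.5 N pull at y -0.0463). I relieve the pull, lower the ring onto the wire, release and lift.

```bash
python3 -m inch '[[[-1,0,0],0],[[-1.3,0,1.5],0],[[-1.3,0,3],0],[[-1.3,0,3],0]]'|grep -E "pos|ft"; python3 -m inch '[[[0,0,0],0],[[0,0,0],0],[[0,0,0],0],[[0,0,0],0],[[0,0,0],0],[[0,0,0],0],[[0,0,0],0],[[0,0,0],0]]' -0.3 |grep -E "ft|wid"; python3 -m inch '[[[0,0,-3],0],[[0,0,-8],0],[[0,0,-18],0],[[0,0,-30],0],[[0,0,-45],0],[[0,0,-60],0],[[0,0,-80],0],[[15,0,-100],0],[[40,0,-110],0],[[60,0,-110],0],[[60,0,-110],0],[[60,0,-110],0]]'; python3 - <<'E'
from h import *
a=cv2.cvtColor(grab_frame("scene"),cv2.COLOR_RGB2BGR)[185:285,270:360]
b=cv2.cvtColor(grab_frame("wrist"),cv2.COLOR_RGB2BGR)
c=proj(camera_model("wrist"),[[.622,-.045,.12]])[0];print(c)
x,y=np.clip(c.astype(int),[60,60],[500,360]);b=b[y-55:y+45,x-45:x+45]
f=lambda i:cv2.convertScaleAbs(cv2.resize(i,None,fx=4.4,fy=4.4,interpolation=cv2.INTER_CUBIC),alpha=1.8,beta=15)
cv2.imwrite("pics/e.png",np.hstack([f(a),f(b)]))
E
```

```text
eef_pos: [0.6228, -0.0465, 0.151]
ft_force: [0.4, -2.3, 1.2]
ft_force: [-0.8, 0.3, 0.5]
gripper_width: 0.0333
t: 17.32
eef_pos: [0.627, 0.0146, 0.2622]
eef_rot: [179.9, -0.0, 85.9]
ft_force: [0.3, -0.3, 0.0]
gripper_width: 0.0331
grip_force: 0.0
[276.75504001 259.00836991]
```

View pics/e.png

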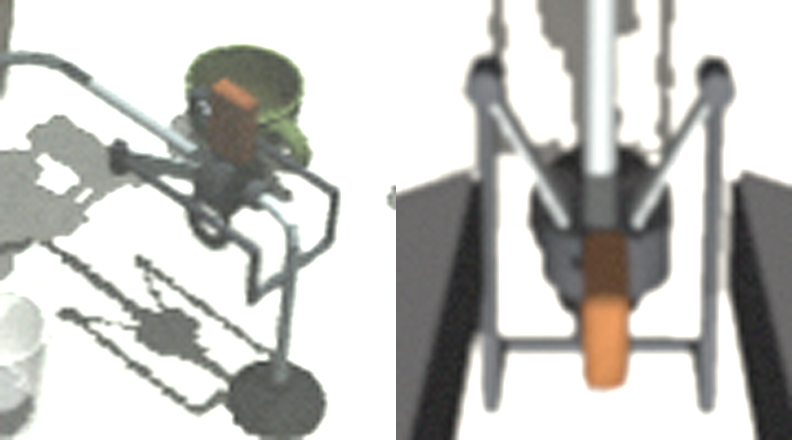

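The wrist view shows both leaves shut with their tips at about (568,228) and (635,228), behind the ring. The grip is free and upright, the stop is pressed, and the crockery in view is standing.

```bash
python3 -c "
from workcell import *
print(sign_off())"
```

```text
the job is handed in; nothing more can be done
None
```

The hook is home in the clip: the leaves snapped shut behind the ring and held it against a 5.5 N pull, with the sprung stop still pressed in. The grip is released and the gripper is clear; I did not disturb the crockery, and the job was handed in at about 17 s with wrist forces within about 6 N.

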